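# Screw the crooked lunch-jar cap home

## Task

The red cap of the lunch jar in the clamp sits on top of its thread instead of in it. Without taking the cap off, turn it backward (counterclockwise from above) until it drops into the thread start, then screw it forward (clockwise) until it is fully home, down on the rim with its white line at the jar's white line, and let go. Do not disturb the blue-capped jar.

Things in the scene. Friction and masses are not known exactly. Their poses are not given: they have to be found in the camera images.
- jar: Dark steel lunch jar, 90 mm wide, in a grey clamp (130 x 110 mm) fixed to the table: it cannot move or turn. Origin: on its axis, at table height; z up. Flat shoulder 90 mm up; a coarse thread above it, hidden by the cap. White line on shoulder and side, toward the jar's +x: closed. It and the blue jar may swap places. A plate, a fork and a mug, under 90 mm tall, stand beyond.
- cap: Red cap, 0.12 kg, loose on the jar (2 mm play). Origin: on its axis at the skirt's lower edge; z up. Skirt 66 mm wide, 0 to 29 mm up; on it a round grip 48 mm wide, 29 to 63 mm up: grasp that from above at any yaw, tips just clear of the skirt. White line toward the cap's +x. Start: level on top of the thread, origin 105 mm above the jar's, its line 5 to 28 deg counterclockwise of the jar's.
- thread_start (a point): Yellow dot on the jar's shoulder, 39 mm from the axis, 70 deg counterclockwise from the jar's line seen from above. With the cap's line over it (15 deg either way; a stop just beyond) the cap can drop 10 mm, origin 95 mm above the jar's; a gripper holding it must go down too. At that height it then turns clockwise, easily (under 0.3 N m), to a stop where the white lines meet.
- blue_jar: Bystander: a like jar with a blue cap, properly closed, 90 mm in diameter and 158 mm tall, 0.6 kg, standing loose on the table. Origin: centre of its underside; z up. Leave it alone.
There are look-alikes about, which are no part of the job. Several things have the shape of the cap; the one meant has the colours described above.

How it is judged:
By the outcome, as a careful person would: the job done as asked, in the order asked, and still so for the second after the job is handed in, with the robot touching nothing.
It also fails if it takes over 35 s, if anything falls off the work surface, if the arm or the gripper's body presses on something with over 40 N, if the wrist force passes 120 N, or if a joint passes its speed limit or range.

## Robot

A 7-joint arm with a two-finger parallel gripper is mounted at the origin on the work surface. World frame = base frame: x ahead of the robot, y to its left, z up, the work surface at z = 0. Lengths are in m, angles in rad, forces in N, time in s.
With the tool pointing down it reaches from about 0.4 to 0.75 m from the base axis. Payload 19.5 kg.
Tool frame: the origin (TCP) lies at the very end of the fingers, on their centre line; the grasp point (between the pads) lies 19 mm behind it; z points along the fingers, y is the line along which they close (so a half turn about z gives the same grasp; the last joint's range is limited). The gripper opens to 85 mm and grips with 20 to 120 N. Pads are 22 mm wide; open, the fingers measure 114 mm over their backs; the gripper's body (76 mm by 85 mm) begins 54 mm behind the grasp point. The pads swing forward as they close: fully open they stand 13 mm farther back than shut.
Start: joints at [1.245, 0.707, -0.028, 1.485, 0.022, 0.951, -0.075], TCP at [0.161, -0.552, 0.231] pointing down, gripper open.
Joint ranges: [-2.71, 2.71], [-0.32, 2.16], [-1.57, 1.52], [0, 2.45], [-1.46, 4.6], [0, 2.02], [-2.83, 2.83]. Speed limits (rad/s): [1.89, 1.89, 2.57, 2.57, 3.01, 3.01, 3.01].

## Interface

Orientations are given as a unit quaternion [w, x, y, z].
In Python, from workcell import sensors, viewer, ticket gives the robot as it stands. The module is installed in compiled form; this text tells all that it offers.
- The arm moves only by the tool drive_tool, never from a script. Its argument "plan" is a list of rows, each a list of 2 entries, a list of its own where there are three numbers: the shift along the tool's x, y, z in mm, then the turn, a rotation vector about the tool's x, y, z in degrees. A call has 1 to 8 rows; each row shifts and turns the commanded pose from where the row before left it, along the tool's axes as they then stand; what a row does not reach is not made up. A row lasts 1/8 s, in which the tool goes at most 62.5 mm and 10.7 degrees, less where a joint would pass 70% of its speed; a pose out of reach is approached as far as the arm can. A call with a gripper value outside its range is refused whole. "hand" is the opening, from 0 (shut) to 1 (fully open), set as the call begins (left out, the last holds). The fingers move at their own pace and stop on an object; the grip force is fixed at half the most. Time passes only in rows, so rows that do not move let the fingers close. It gives the time, the measured TCP pose, the force, the opening and the grip force at its end, in the units of the state.
- sensors.get_obs(): the state, without advancing time (a new reading comes with each control period).
- viewer.read_camera(name): name is "scene" or "top" or "wrist"; returns (picture, depth): 400x640x3 uint8, red, green, blue; 400x640 float32, m along the optical axis (not along the pixel's ray), 0 where there is no reading.
- viewer.get_calibration(name): a dict with "intrinsics" (3x3 intrinsics, pixels), "distortion" ([k1, k2, p1, p2, k3] as OpenCV has them; the pictures are not rectified), "R" (3x3) and "t" (3): a world point X has camera coordinates R X + t. Camera axes: x right, y down, z forward; pixel columns grow to the right and rows downward; lengths in m; the calibration is good to about 2 mm. A picture is of the moment at which its call begins: read the wrist's pose just before it. get_calibration takes no time and is no camera call; for the wrist camera it gives the pose at the moment of the call.
- ticket.finish_job(): hands the job in; it is judged then, once.
The state is a dict: "time": time; "joints": joint angles; "joint_velocities": joint speeds; "joint_efforts": joint torques, N m; "tcp_pos": TCP position; "orientation": TCP orientation; "wrist_force": force on the tool from outside, world axes, zero at the start; "wrist_torque": the same for the moment, N m; "width": opening from 0.0 (shut) to 1.0 (fully open); "grasp_force": force on a finger pad.
Only numpy, scipy, OpenCV 4.12 (cv2) and the standard library are available. Lean on these libraries where they do the work, as an engineer would, in place of code of your own. Each camera call takes 0.05 s, during which the arm holds its last target. There are 200 camera calls.

## Working session

There is one attempt and no reset: what is moved stays moved. The work goes in short steps, Python scripts to look and compute and a tool call to move; the robot and the scene stay as the last step left them, time stands still between calls to the robot, and variables do not carry over. Pictures are saved under pics/ and viewed, at most 10 in all, crops included, and the job is handed in when it is done.

Besides the shell and the picture viewer there is one more tool, called after "Call:" as a command line: name --argument value ..., lists and objects as JSON in quotes. drive_tool: Moves the arm, as the interface text tells. Its arguments: {"type":"object","properties":{"plan":{"type":"array"},"hand":{"type":"number"}},"required":["plan"]}

```bash
mkdir -p pics; cat > h.py <<'E'
import numpy as np, cv2
from workcell import sensors, viewer, ticket
def ray(cal,uv,z):
    K=np.array(cal["intrinsics"],float);d=np.array(cal["distortion"],float);R=np.array(cal["R"]);t=np.array(cal["t"])
    p=cv2.undistortPoints(np.array(uv,float).reshape(-1,1,2),K,d).reshape(-1,2)
    D=np.c_[p,np.ones(len(p))]@R; C=-R.T@t
    return C+D*((z-C[2])/D[:,2])[:,None]
def save(n,p): cv2.imwrite("pics/"+n,cv2.cvtColor(p,cv2.COLOR_RGB2BGR))
def blobs(p,kind,amin=20):
    h=cv2.cvtColor(p,cv2.COLOR_RGB2HSV);H,S,V=[h[...,i].astype(int) for i in range(3)]
    m={"red":((H<8)|(H>172))&(S>130)&(V>60),"yel":(abs(H-28)<8)&(S>120)&(V>110),"blue":(abs(H-112)<14)&(S>120)&(V>50),"white":(S<50)&(V>190)}[kind]
    n,l,s,c=cv2.connectedComponentsWithStats(m.astype(np.uint8))
    return [(s[i].tolist(),c[i].round(1).tolist()) for i in range(1,n) if s[i,4]>=amin],l
E
python3 - <<'E'
from h import *
o=sensors.get_obs();print(o["time"],o["tcp_pos"],o["orientation"],o["wrist_force"])
for n in("scene","top"):
    p,d=viewer.read_camera(n);save(n+"0.png",p);c=viewer.get_calibration(n)
    print(n,(-np.array(c["R"]).T@c["t"]).round(3))
    for k in("red","yel","blue"):
        for s,q in blobs(p,k,8 if k=="yel" else 60)[0]: print(k,s,q,d[int(q[1]),int(q[0])].round(3),ray(c,q,.15)[0].round(3))
E
```

```text
0.0 [ 0.16092981 -0.55175605  0.23086269] [-5.05089360e-04  9.89951271e-01  1.41407986e-01 -8.85058070e-05] [0.24827484 0.17680519 0.59990833]
scene [1.066 0.411 0.611]
red [232, 158, 31, 37, 825] [247.2, 176.8] 0.841 [ 0.582 -0.112  0.15 ]
yel [293, 174, 26, 33, 656] [305.5, 190.9] 0.983 [0.548 0.018 0.15 ]
yel [260, 196, 5, 4, 17] [261.9, 197.6] 0.873 [ 0.618 -0.037  0.15 ]
yel [351, 233, 6, 4, 19] [353.4, 234.5] 0.781 [0.602 0.165 0.15 ]
blue [334, 189, 34, 45, 1108] [351.3, 211.9] 0.764 [0.55  0.128 0.15 ]
blue [121, 219, 49, 53, 1750] [145.4, 245.2] 0.774 [ 0.841 -0.102  0.15 ]
top [ 0.351 -0.01   1.046]
red [363, 155, 36, 36, 956] [380.3, 173.6] 0.897 [ 0.556 -0.13   0.15 ]
yel [356, 175, 6, 5, 26] [358.1, 177.0] 0.977 [ 0.549 -0.089  0.15 ]
yel [337, 242, 32, 32, 752] [352.1, 258.2] 0.976 [ 0.402 -0.078  0.15 ]
blue [235, 179, 36, 37, 975] [252.6, 198.3] 0.9 [0.508 0.102 0.15 ]
```

View pics/top0.png

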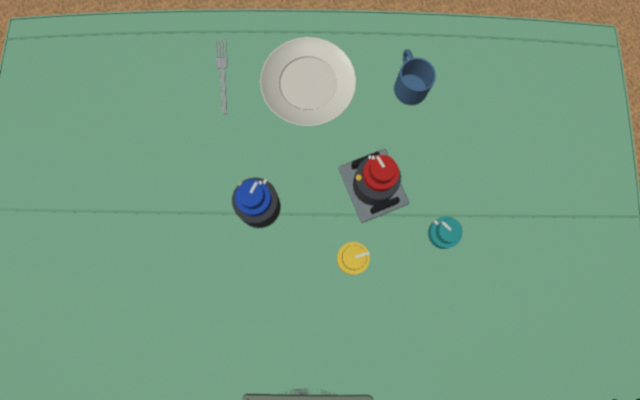

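View pics/scene0.png

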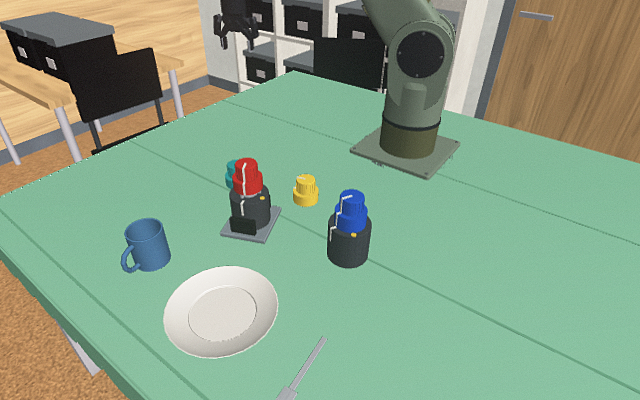

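The top view shows the red-capped jar in the clamp, with its cap at (380,173), the yellow dot at (358,177) and the white lines near (375,160). The blue jar is at (253,198). The scene view agrees. I'll move over the cap for a wrist view.

Call:
drive_tool --plan '[[[41,-25,-6],[0,0,0]],[[41,-25,-6],[0,0,0]],[[41,-25,-6],[0,0,0]],[[41,-25,-6],[0,0,0]],[[41,-25,-6],[0,0,0]],[[41,-25,-6],[0,0,0]],[[41,-25,-6],[0,0,0]],[[41,-25,-6],[0,0,0]]]' --hand 1

```text
time: 1.1
tcp_pos: [0.4207, -0.2668, 0.2794]
orientation: [-0.0, 0.99, 0.141, -0.0]
wrist_force: [0.8, -0.9, 0.2]
width: 1.0
grasp_force: 0.0
```

Call:
drive_tool --plan '[[[41,-25,-6],[0,0,0]],[[41,-25,-6],[0,0,0]],[[41,-25,-6],[0,0,0]],[[20,-12,0],[0,0,0]],[[0,0,0],[0,0,0]],[[0,0,0],[0,0,0]]]'

```text
time: 1.85
tcp_pos: [0.5323, -0.1453, 0.2972]
orientation: [0.0, 0.99, 0.141, -0.0]
wrist_force: [0.2, 0.4, 0.5]
width: 1.0
grasp_force: 0.0
```

```bash
python3 - <<'E'
from h import *
o=sensors.get_obs();print(o["time"],o["tcp_pos"],o["orientation"],o["joints"])
c=viewer.get_calibration("wrist");p,d=viewer.read_camera("wrist");save("w1.png",p)
print((-np.array(c["R"]).T@c["t"]).round(3),np.array(c["R"]).round(2))
for k in("red","yel","white"):
    for s,q in blobs(p,k,40)[0]: print(k,s,q,d[int(q[1]),int(q[0])].round(3),ray(c,q,.168 if k!="yel" else .09)[0].round(4))
E
```

```text
1.85 [ 0.53229074 -0.14526361  0.2971602 ] [ 7.85122741e-05  9.90004757e-01  1.41033549e-01 -3.36741483e-04] [ 0.19012122  0.60257108  0.03472787  1.45814452 -0.02185695  1.08183273
 -1.05877019]
[ 0.599 -0.125  0.44 ] [[ 0.28 -0.96 -0.  ]
 [-0.92 -0.27  0.28]
 [-0.27 -0.08 -0.96]]
red [283, 108, 74, 75, 3987] [320.4, 146.2] 0.27 [ 0.566  -0.1328  0.168 ]
yel [44, 77, 13, 7, 69] [50.3, 79.9] 0.331 [0.544  0.1341 0.09  ]
yel [278, 126, 9, 12, 82] [282.0, 131.1] 0.344 [ 0.5602 -0.093   0.09  ]
yel [231, 211, 50, 58, 1871] [252.8, 240.4] 0.405 [ 0.4342 -0.0914  0.09  ]
white [95, 85, 8, 10, 43] [98.3, 89.3] 0.333 [0.5598 0.0416 0.168 ]
white [64, 93, 7, 8, 40] [66.8, 96.6] 0.3 [0.5476 0.0638 0.168 ]
white [15, 102, 18, 22, 153] [23.5, 112.1] 0.272 [0.5265 0.0943 0.168 ]
white [309, 110, 6, 9, 41] [311.6, 113.9] 0.296 [ 0.5882 -0.1192  0.168 ]
white [311, 123, 11, 27, 145] [315.6, 136.5] 0.267 [ 0.5723 -0.1269  0.168 ]
white [252, 250, 16, 3, 42] [258.9, 250.9] 0.409 [ 0.4627 -0.1063  0.168 ]
```

View pics/w1.png

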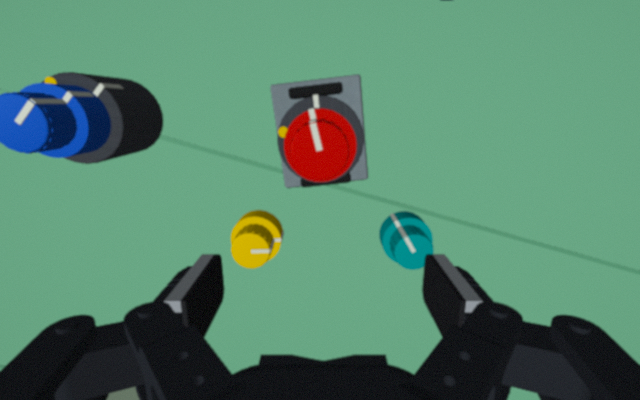

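The wrist view shows the cap at (320,146), its line from (316,124) to (319,150), the jar line at (317,101) and the yellow dot at (282,131). Next I'll get the grip centre from the depth and work out the line angles.

```bash
python3 - <<'E'
from h import *
c=viewer.get_calibration("wrist");p,d=viewer.read_camera("wrist");o=sensors.get_obs()
K=np.array(c["intrinsics"]);R=np.array(c["R"]);t=np.array(c["t"])
r0,c0,r1,c1=85,265,200,380
vv,uu=np.mgrid[r0:r1,c0:c1];uv=np.c_[uu.ravel(),vv.ravel()].astype(float)
q=cv2.undistortPoints(uv.reshape(-1,1,2),K,np.array(c["distortion"],float)).reshape(-1,2)
D=d[r0:r1,c0:c1].ravel();W=(np.c_[q,np.ones(len(q))]*D[:,None]-t)@R
h=cv2.cvtColor(p[r0:r1,c0:c1],cv2.COLOR_RGB2HSV).reshape(-1,3).astype(int)
top=(W[:,2]>.155)&(W[:,2]<.18)
print("ztop",np.median(W[top,2]))
x,y=cv2.minEnclosingCircle(W[top,:2].astype(np.float32));print("top circ",x,y,W[top,:2].mean(0))
cc=W[top,:2].mean(0)
wh=(h[:,1]<90)&(h[:,2]>170)
for n,m in(("capline",wh&top),("skirtline",wh&(W[:,2]<.145)&(W[:,2]>.12)),("jarline",wh&(W[:,2]<.1)&(W[:,2]>.075)),("dot",(abs(h[:,0]-25)<10)&(h[:,1]>120)&(W[:,2]>.07))):
    a=W[m].mean(0);print(n,m.sum(),a.round(4),np.degrees(np.arctan2(a[1]-cc[1],a[0]-cc[0])).round(1),np.hypot(*(a[:2]-cc)).round(4))
ax=np.array(o["tcp_pos"]);e=np.array([*cc,.165])-ax;th=2*np.arctan2(o["orientation"][2],o["orientation"][1])
print("yaw",np.degrees(th),"tool d",(np.array([[np.cos(th),np.sin(th)],[np.sin(th),-np.cos(th)]])@e[:2]*1e3).round(1))
E
```

```text
ztop 0.1682859645822612
top circ (0.5616317987442017, -0.13298191130161285) 0.024703729897737503 [ 0.56253719 -0.13274045]
capline 194 [ 0.5727 -0.1269  0.1689] 30.0 0.0117
skirtline 61 [ 0.587  -0.1186  0.1349] 30.1 0.0282
jarline 50 [ 0.5983 -0.1177  0.0909] 22.7 0.0388
dot 89 [ 0.5605 -0.0935  0.0931] 93.0 0.0393
yaw 16.191052835628508 tool d [32.6 -3.7]
```

Call:
drive_tool --plan '[[[32,-3.5,20],[0,0,0]],[[0,0,40],[0,0,0]],[[0,0,40],[0,0,0]],[[0,0,30],[0,0,0]],[[0,0,20],[0,0,0]],[[0,0,11],[0,0,0]],[[0,0,0],[0,0,0]],[[0,0,0],[0,0,0]]]'

```text
time: 2.95
tcp_pos: [0.5628, -0.1325, 0.1371]
orientation: [0.0, 0.99, 0.141, 0.001]
wrist_force: [0.0, 0.3, -0.0]
width: 1.0
grasp_force: 0.0
```

Call:
drive_tool --plan '[[[0,0,0],[0,0,0]],[[0,0,0],[0,0,0]],[[0,0,0],[0,0,0]],[[0,0,0],[0,0,0]],[[0,0,0],[0,0,0]],[[0,0,0],[0,0,0]]]' --hand 0.3

```text
time: 3.7
tcp_pos: [0.5627, -0.1323, 0.1369]
orientation: [0.0, 0.99, 0.141, 0.0]
wrist_force: [-0.9, -0.1, 8.8]
width: 0.548
grasp_force: 60.1
```

Call:
drive_tool --plan '[[[0,0,0],[0,0,-8]],[[0,0,0],[0,0,-8]],[[0,0,0],[0,0,-8]],[[0,0,0],[0,0,-8]],[[0,0,0],[0,0,-8]],[[0,0,0],[0,0,-8]],[[0,0,0],[0,0,-8]],[[0,0,0],[0,0,0]]]'

```text
time: 4.7
tcp_pos: [0.5625, -0.1325, 0.1363]
orientation: [-0.0, 0.808, 0.589, 0.0]
wrist_force: [-0.4, -0.5, -1.2]
width: 0.546
grasp_force: 61.6
```

```bash
cat > look.py <<'E'
import sys
from h import *
o=sensors.get_obs();c=viewer.get_calibration("wrist");p,d=viewer.read_camera("wrist");save(sys.argv[1],p[:,:])
print(o["time"],o["tcp_pos"],"yaw",np.degrees(2*np.arctan2(o["orientation"][2],o["orientation"][1])),o["wrist_force"],o["wrist_torque"],o["width"])
E
python3 look.py w2.png
```

```text
4.7 [ 0.5624614  -0.13245435  0.13629713] yaw 72.19810462476413 [-0.41285061 -0.5120757  -1.1547728 ] [ 0.07488207  0.01192547 -0.03481495] 0.5456326509049936
```

View pics/w2.png

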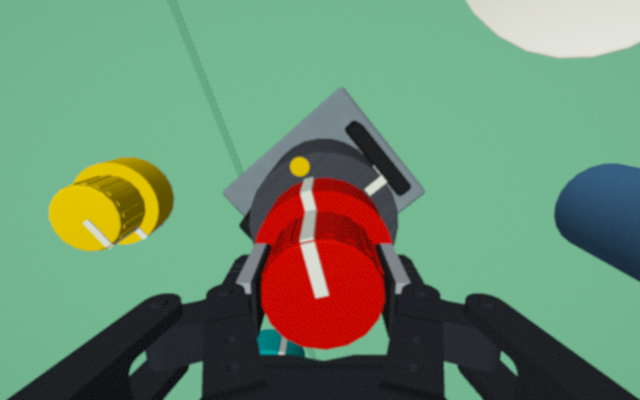

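The wrist view shows the cap turned with the gripper: its skirt line is at (308,190), just short of the dot at (300,167). I'll turn a little further and then lower it.

Call:
drive_tool --plan '[[[0,0,0],[0,0,-6]],[[0,0,2],[0,0,0]],[[0,0,1],[0,0,0]],[[0,0,0],[0,0,0]]]'

```text
time: 5.25
tcp_pos: [0.5625, -0.1322, 0.1332]
orientation: [-0.0, 0.776, 0.63, -0.0]
wrist_force: [-0.7, 0.3, -1.0]
width: 0.544
grasp_force: 61.6
```

Call:
drive_tool --plan '[[[0,0,2],[0,0,0]],[[0,0,2],[0,0,0]],[[0,0,2],[0,0,0]],[[0,0,1],[0,0,0]],[[0,0,0],[0,0,0]],[[0,0,0],[0,0,0]]]'

```text
time: 6.0
tcp_pos: [0.5626, -0.1323, 0.1269]
orientation: [0.0, 0.776, 0.631, 0.0]
wrist_force: [-3.7, 0.1, 12.9]
width: 0.543
grasp_force: 63.1
```

```bash
python3 look.py w3.png; python3 - <<'E'
from h import *
c=viewer.get_calibration("wrist");p,d=viewer.read_camera("wrist")
K=np.array(c["intrinsics"]);R=np.array(c["R"]);t=np.array(c["t"])
vv,uu=np.mgrid[150:350,240:410];q=cv2.undistortPoints(np.c_[uu.ravel(),vv.ravel()].astype(float).reshape(-1,1,2),K,np.array(c["distortion"],float)).reshape(-1,2)
W=(np.c_[q,np.ones(len(q))]*d[150:350,240:410].reshape(-1,1)-t)@R
h=cv2.cvtColor(p[150:350,240:410],cv2.COLOR_RGB2HSV).reshape(-1,3).astype(int)
m=((h[:,0]<8)|(h[:,0]>172))&(h[:,1]>130)
z=W[m,2];H,e=np.histogram(z,bins=np.arange(.08,.18,.004));print(dict(zip(e.round(3),H)));T=m&(W[:,2]>np.percentile(z,95)-.008);print("top",np.median(W[T,2]),W[T,:2].mean(0))
E
```

```text
6.0 [ 0.56255693 -0.13229259  0.12692868] yaw 78.24463921467684 [-3.74828242  0.08031004 12.85836897] [0.19083587 1.05775286 0.03678075] 0.5429694687960274
{np.float64(0.08): np.int64(0), np.float64(0.084): np.int64(0), np.float64(0.088): np.int64(88), np.float64(0.092): np.int64(8), np.float64(0.096): np.int64(110), np.float64(0.1): np.int64(139), np.float64(0.104): np.int64(140), np.float64(0.108): np.int64(150), np.float64(0.112): np.int64(169), np.float64(0.116): np.int64(151), np.float64(0.12): np.int64(1108), np.float64(0.124): np.int64(2009), np.float64(0.128): np.int64(214), np.float64(0.132): np.int64(260), np.float64(0.136): np.int64(265), np.float64(0.14): np.int64(301), np.float64(0.144): np.int64(318), np.float64(0.148): np.int64(354), np.float64(0.152): np.int64(538), np.float64(0.156): np.int64(9996), np.float64(0.16): np.int64(28), np.float64(0.164): np.int64(0), np.float64(0.168): np.int64(0), np.float64(0.172): np.int64(0)}
top 0.15820413553214252 [ 0.56258672 -0.1300302 ]
```

View pics/w3.png

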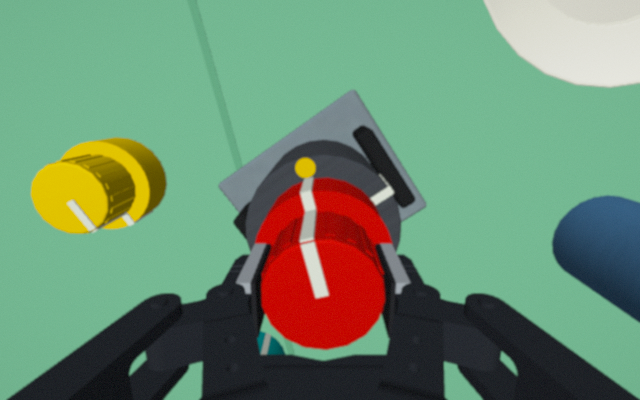

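The cap top is at 0.158 m, so it has dropped the full 10 mm, and its line is at the dot (305,168). Now I'll screw it clockwise.

Call:
drive_tool --plan '[[[0,0,-0.3],[0,0,8]],[[0,0,0],[0,0,8]],[[0,0,0],[0,0,8]],[[0,0,0],[0,0,8]],[[0,0,0],[0,0,8]],[[0,0,0],[0,0,8]],[[0,0,0],[0,0,8]],[[0,0,0],[0,0,6]]]'

```text
time: 7.1
tcp_pos: [0.5624, -0.1322, 0.127]
orientation: [-0.0, 0.99, 0.139, -0.0]
wrist_force: [-4.3, 0.1, 6.7]
width: 0.54
grasp_force: 62.3
```

Call:
drive_tool --plan '[[[0,0,0],[0,0,3]],[[0,0,0],[0,0,3]],[[0,0,0],[0,0,2]],[[0,0,0],[0,0,0]]]'

```text
time: 7.6
tcp_pos: [0.5628, -0.1322, 0.127]
orientation: [0.0, 0.997, 0.072, 0.0]
wrist_force: [-2.3, -1.0, 6.0]
width: 0.541
grasp_force: 62.1
```

```bash
python3 look.py w4.png
```

```text
7.6 [ 0.56279584 -0.13223309  0.1269851 ] yaw 8.232546466038366 [-2.25709756 -0.98852596  6.01710683] [0.07764575 0.21952773 0.16368544] 0.5409097471077118
```

View pics/w4.png

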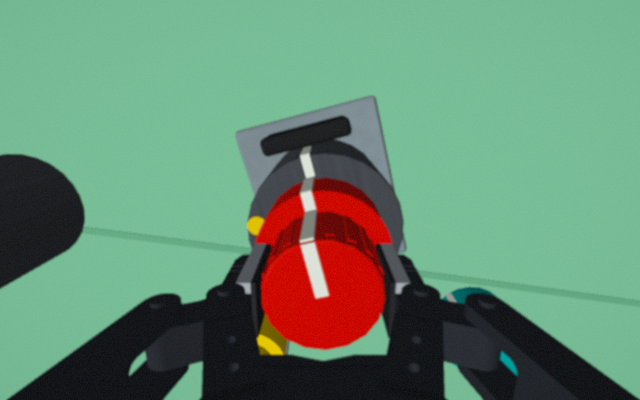

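The cap line and the jar line at (307,163) are nearly in line. I'll nudge to the stop and watch the torque.

Call:
drive_tool --plan '[[[0,0,0],[0,0,1.5]],[[0,0,0],[0,0,1.5]],[[0,0,0],[0,0,0]]]'

```text
time: 8.02
tcp_pos: [0.5629, -0.1325, 0.127]
orientation: [0.0, 0.999, 0.046, 0.0]
wrist_force: [-0.7, -1.5, 5.1]
width: 0.547
grasp_force: 62.1
```

```bash
python3 look.py w5.png
```

```text
8.025 [ 0.56291418 -0.13254332  0.12697485] yaw 5.304843439345987 [-0.66380548 -1.481954    5.09282339] [-0.45698036  0.03625992  1.12216659] 0.5474067980314641
```

Torque rose to 1.1 N m, so the stop is reached. I'll release and back away.

Call:
drive_tool --plan '[[[0,0,0],[0,0,0]],[[0,0,0],[0,0,0]],[[0,0,0],[0,0,0]],[[0,0,0],[0,0,0]],[[0,0,0],[0,0,0]],[[0,0,0],[0,0,0]]]' --hand 1

```text
time: 8.82
tcp_pos: [0.5626, -0.1322, 0.1266]
orientation: [-0.0, 0.999, 0.046, 0.0]
wrist_force: [-0.1, 0.9, 0.3]
width: 1.003
grasp_force: 0.0
```

Call:
drive_tool --plan '[[[0,0,-10],[0,0,0]],[[0,0,-30],[0,0,0]],[[0,0,-40],[0,0,0]],[[0,0,-40],[0,0,0]],[[-40,0,-40],[0,0,0]],[[0,0,0],[0,0,0]],[[0,0,0],[0,0,0]]]'

```text
time: 9.7
tcp_pos: [0.5229, -0.1357, 0.2867]
orientation: [-0.0, 0.999, 0.046, 0.0]
wrist_force: [0.0, 1.5, -0.8]
width: 1.003
grasp_force: 0.0
```

```bash
python3 - <<'E'
from h import *
o=sensors.get_obs();print(o["time"],o["tcp_pos"],o["width"])
c=viewer.get_calibration("wrist");p,d=viewer.read_camera("wrist");save("w6.png",p)
K=np.array(c["intrinsics"]);R=np.array(c["R"]);t=np.array(c["t"])
vv,uu=np.mgrid[0:400,0:640];q=cv2.undistortPoints(np.c_[uu.ravel(),vv.ravel()].astype(float).reshape(-1,1,2),K,np.array(c["distortion"],float)).reshape(-1,2)
W=(np.c_[q,np.ones(len(q))]*d.reshape(-1,1)-t)@R
h=cv2.cvtColor(p,cv2.COLOR_RGB2HSV).reshape(-1,3).astype(int)
near=np.hypot(W[:,0]-.5625,W[:,1]+.1327)<.046
m=near&((h[:,0]<8)|(h[:,0]>172))&(h[:,1]>130)
wh=near&(h[:,1]<90)&(h[:,2]>170)
T=near&(W[:,2]>.152);cc=W[T,:2].mean(0);print("top",np.median(W[T,2]),cc)
for n,a in(("cap",wh&T),("skirt",wh&(W[:,2]>.11)&(W[:,2]<.135)),("jar",wh&(W[:,2]>.08)&(W[:,2]<.094))):
    v=W[a].mean(0);print(n,a.sum(),v.round(4),np.degrees(np.arctan2(v[1]-cc[1],v[0]-cc[0])).round(1))
E
```

```text
9.7 [ 0.52294462 -0.13573568  0.28667682] 1.0026098195387922
top 0.3691029291750118 [ 0.543091   -0.13373465]
cap 214 [ 0.5745 -0.1275  0.1678] 11.2
skirt 67 [ 0.5891 -0.1213  0.1249] 15.1
jar 52 [ 0.5988 -0.1176  0.0908] 16.1
```

View pics/w6.png

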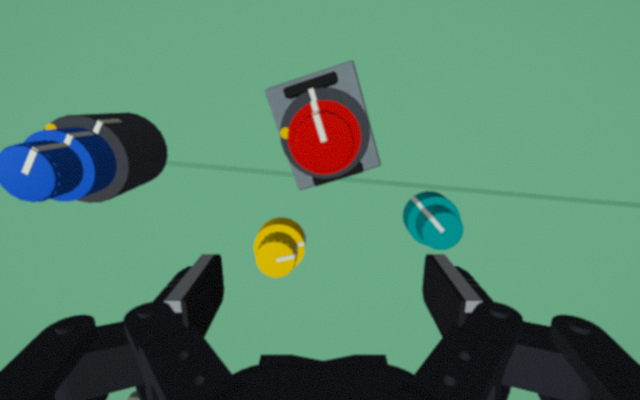

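The lines form one straight stroke from (311,92) to (322,140). About the true axis the cap line is at 23.2° and the jar line at 22.6°, and the skirt top is at 0.125 m, so the cap is home. The blue jar hasn't moved.

```bash
python3 -c "
from workcell import ticket;print(ticket.finish_job())"
```

```text
the job is handed in; nothing more can be done
None
```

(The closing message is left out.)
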